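# Tip the insert tray

### The job

Slide the timber chock out from under the lip of the tipping tray and stand it upright in the middle of the rubber mat. Then push down on the pad on the tray's lip until the tray bottoms on the bump bar under it and keep pressing firmly, with about 15 N and never as much as 25 N, for at least a second after all three metal inserts have slid down against the end wall by the lip. Then let the tray come up slowly to level, never letting it spring back; do not touch the inserts and leave everything else where it stands.

Things in the scene. Friction and masses are not known exactly. Their poses are not given: they have to be found in the camera images.
- tray_lip (a point): Middle of the top face (unpressed) of the flat sprung push pad on the tray's lip outside the +y end wall: 126 (x) x 42 (y) mm, 5 thick, gives 4 N per mm for 7 mm. 126 mm above the table when level; the lip plate under it, 45 mm wide, is at 110 to 114. Axes turn with the tray: x along the hinge, y from hinge out to the lip, z up. Hinge axis: y = -152.5, z = -36 mm from here. End wall's inside face: y = -26.5.
- tray_floor (a point): Middle of the aluminium pan's floor (top face), on the tray's hinge axis, 90 mm above the table; axes as for the lip. Pan 170 mm (x) x 260 mm (y), walls 24 mm high; three lanes along y (middles at x = -54, 0, +54 mm; dividers 12 mm high). The green stand's uprights, 110 mm high, are beside the pan at x = +-103 mm.
- tray (a joint): Tip angle, rad: 0 level, grows as the lip goes down. A spring returns it; tipping takes 3 to 9 N at the lip. A hidden bar under the pan, set nearer or farther each time, stops it somewhere in 0.30 to 0.41: there the pad's force climbs on past 9 N. 25 N bends the lip. Unsupported it snaps back far too fast: let it up at under 1.5 rad/s. With the chock in place it cannot tip.
- chock_c (a point): Centre of the chock: plain upright timber block 40 (x) x 100 (y) x 105 mm high (z), 0.2 to 0.4 kg. At the start it stands on the table, its -y end about 25 mm in under the tray's lip (5 mm below it), the rest sticking out; its y axis points outward from the tray. Draw it out along +y by more than 30 mm before lifting it.
- mat_top (a point): Middle of the top face of the flat black rubber mat fixed on the table, 120 mm (x) x 170 mm (y), top 4 mm above the table, z up. The chock goes here, upright.
- disc_c (a point): Steel insert: flanged disc 36 mm across with a 20 mm boss, 16 mm high, loose in one of the tray's lanes near the end away from the lip. Origin at its middle, 6 mm above its underside. Moved by tipping only, never touched.
- square_c (a point): Steel insert: square plate 32 x 32 x 8 mm with a 12 mm stud standing 12 mm up, loose in another lane. Origin at its middle, 6 mm above its underside. Moved by tipping only, never touched.
- bar_c (a point): Steel insert: oblong plate 26 x 40 x 10 mm, loose in the remaining lane. Origin at its middle, 6 mm above its underside. Moved by tipping only, never touched.
- tape: Bystander: yellow roll of tape lying flat, 90 mm across, 24 mm high; origin under its centre.
- buffer: Bystander: moulded black rubber dock buffer with ribs, 70 x 150 x 71 mm; origin under its centre.
- can: Bystander: plain metal can, 60 mm across, 150 mm high; origin under its centre.
- brush: Bystander: hand brush lying on the table along its x axis; origin on the table.
- wrench: Bystander: wrench lying on the table along its x axis; origin on the table.
- pad: Bystander: square rubber pad 70 x 70 x 20 mm with a round boss, 32 mm high; origin under its centre.
Not all that is in view belongs to the job. Of the things that look like the part that bears mat_top, the smaller one is meant.

How it is judged (in metres and radians):
On the way, in this order (a step that is already met when the one before it is completed fails the run):
1. the chock is out and stands released and upright on the mat (horizontal distance between chock_c and mat_top below 0.045 m and angle between chock_c's own z axis and vertical below 0.1 rad and height (world z) of chock_c below 0.066 m and contact force between the fingers and chock below 0.1 N), for 0.2 s.
2. the tray is held down on its bump bar, pressed with 9 N or more, for 0.8 s with all three inserts down against the end wall (y of each of disc_c, square_c, bar_c in the frame of tray_lip above -0.0595 m and z of each of disc_c, square_c, bar_c in the frame of tray_lip below 0 m and value of joint tray above 0.27 rad and contact force between the fingers and tray above 9 N), for 0.8 s.
At the end, for the whole second after the job is handed in: The chock stands upright (within 0.1 rad) and released on the mat, its centre within 45 mm of the mat's middle; the tray is level again (within 0.02 rad); all three inserts lie in the tray by the lip's end wall, their centres within 33 mm of its inside face; all at rest (all of step 1 and y of each of disc_c, square_c, bar_c in the frame of tray_lip above -0.0595 m and z of each of disc_c, square_c, bar_c in the frame of tray_lip below 0 m and value of joint tray below 0.02 rad and linear speed of each of chock, disc, square, bar below 0.02 m/s); the robot touches nothing.
It fails at once if the tray is pushed with more than 25 N (contact force between any of the fingers, the arm and tray above 25 N).
It fails at once if the tray springs back faster than 1.5 rad/s (velocity of joint tray below -1.5 rad/s).
It fails at once if the robot or the chock touches an insert (contact force between any of the fingers, the arm, chock and disc above 0.3 N or contact force between any of the fingers, the arm, chock and square above 0.3 N or contact force between any of the fingers, the arm, chock and bar above 0.3 N).
It fails at once if a bystander is moved more than 30 mm (distance of any of tape, buffer, can, brush, wrench, pad from where it was at the start of the episode above 0.03 m).
It also fails if it takes over 72 s, if anything falls off the work surface, if the arm or the gripper's body presses on something with over 40 N, if the wrist force passes 120 N, or if a joint passes its speed limit or range.

### The arm

A 6-joint arm with a two-finger parallel gripper is mounted at the origin on the work surface. World frame = base frame: x ahead of the robot, y to its left, z up, the work surface at z = 0. Lengths are in mm, angles in rad, forces in N, time in s.
With the tool pointing down it reaches from about 350 to 850 mm from the base axis. Payload 8.1 kg.
Tool frame: the origin (TCP) lies where the fingers leave the gripper's body, on its centre line; the fingertips stand 73 mm ahead of it and the grasp point (between the pads) lies 54 mm ahead of it; z points along the fingers, y is the direction in which the jaws open and shut (so a half turn about z gives the same grasp; the last joint's range is limited). The gripper opens to 85 mm and grips with 20 to 120 N. Pads are 22 mm wide; open, the fingers measure 114 mm over their backs; the gripper's body (76 mm by 85 mm) begins 54 mm behind the grasp point. The pads swing forward as they close: fully open they stand 13 mm farther back than shut.
Start: joints at [1.197, 0.13, 1.488, -0, 1.523, -0.085], TCP at [170.86, 575.163, 303.892] pointing down, gripper open.
Joint ranges: [-2.96, 2.96], [-0.89, 2.26], [0.02, 2.5], [-1.34, 4.48], [0, 2.73], [-2.66, 2.66]. Speed limits (rad/s): [2.39, 2.39, 2.79, 3.14, 3.14, 3.14].

### API

Orientations are given as a unit quaternion [x, y, z, w].
In Python, from workcell import ctrl gives the robot as it stands.
- The arm moves only by the tool drive_tool, never from a script. Its argument "plan" is text: rows parted by semicolons, each of 7 numbers parted by spaces: the closure in counts, from 0 (fully open) to 255 (shut), then the shift along the world's x, y, z in m, then the turn, a rotation vector about the world's x, y, z in rad. A call has 1 to 8 rows; each row shifts and turns the commanded pose from where the row before left it; what a row does not reach is not made up. A row lasts 1/10 s, in which the tool goes at most 50 mm and 8.59 degrees, less where a joint would pass 70% of its speed; a pose out of reach is approached as far as the arm can. A call with a gripper value outside its range is refused whole. The fingers move at their own pace and stop on an object; "newtons" is the grip in N (left out, the last holds). Time passes only in rows, so rows that do not move let the fingers close. It gives the time, the measured TCP pose, the force and the opening at its end, in the units of the state.
- ctrl.get_state(): the state, without advancing time (a new reading comes with each control period).
- ctrl.get_image(name): name is "scene" or "top" or "wrist"; returns (picture, depth): 400x640x3 uint8, blue, green, red; 400x640 float32, mm along the optical axis (not along the pixel's ray), 0 where there is no reading.
- ctrl.camera_info(name): a dict with "fx", "fy", "cx", "cy" (pixels), "rvec" (rotation vector, rad) and "tvec" (3), from world to camera coordinates, as OpenCV has them; the wrist camera has in their place "mount" (4x4, takes a point from camera to tool coordinates, whose origin is the TCP and whose axes are the flange's). Camera axes: x right, y down, z forward; pixel columns grow to the right and rows downward; lengths in mm; the calibration is good to about 2 mm. The wrist camera is an equidistant fisheye: a pixel r from the principal point sees the ray r / f radians off the axis. A picture is of the moment at which its call begins: read the wrist's pose just before it. camera_info takes no time and is no camera call.
- ctrl.close_job(): hands the job in, once; it reports no verdict.
The state is a dict: "clock": time; "joints": joint angles; "joint_vel": joint speeds; "joint_efforts": joint torques, N m; "ee_pos": TCP position; "ee_rot": TCP orientation; "wrist_force": force on the tool from outside, world axes, zero at the start; "ft_torque": the same for the moment, N m; "width": finger opening in mm.
Only numpy, scipy, OpenCV 4.12 (cv2) and the standard library are available. Lean on these libraries where they do the work, as an engineer would, in place of code of your own. Each camera call takes 0.05 s, during which the arm holds its last target.

## Working session

There is one attempt and no reset: what is moved stays moved. The work goes in short steps, Python scripts to look and compute and a tool call to move; the robot and the scene stay as the last step left them, time stands still between calls to the robot, and variables do not carry over. Pictures are saved under pics/ and viewed, and the job is handed in when it is done.

Besides the shell and the picture viewer there is one more tool, called after "Call:" by a JSON object that holds its "name" and its "arguments". drive_tool: Moves the arm, as the interface text tells. Its arguments: {"type":"object","properties":{"plan":{"type":"string"},"newtons":{"type":"number"}},"required":["plan"]}

```bash
ls; mkdir -p pics
cat > h.py <<'E'
import numpy as np, cv2
from workcell import ctrl
from scipy.spatial.transform import Rotation as R
def ext(n):
    c=ctrl.camera_info(n); Rm=cv2.Rodrigues(np.array(c['rvec'],float))[0]; return c,Rm,np.array(c['tvec'],float).ravel()
def cloud(n,depth):
    c,Rm,t=ext(n); v,u=np.indices(depth.shape)
    P=np.stack([(u-c['cx'])/c['fx']*depth,(v-c['cy'])/c['fy']*depth,depth],-1)
    W=(P-t)@Rm; W[depth==0]=np.nan; return W
def ray(n,u,v,z):
    c,Rm,t=ext(n); d=Rm.T@np.array([(u-c['cx'])/c['fx'],(v-c['cy'])/c['fy'],1]); o=-Rm.T@t
    return o+d*(z-o[2])/d[2]
E
python3 - <<'E'
from h import *
print(ctrl.get_state())
for n in ['scene','top','wrist']:
    im,d=ctrl.get_image(n); cv2.imwrite(f'pics/{n}0.png',im); np.save(f'{n}0.npy',d); print(n,ctrl.camera_info(n))
E
```

```text
pics
{'clock': 0.0, 'joints': array([ 1.19660184e+00,  1.31131904e-01,  1.48931166e+00,  3.72388711e-06,
        1.52301395e+00, -8.53944969e-02]), 'joint_vel': array([-0.00023473, -0.00042199, -0.00012662, -0.00130376,  0.00125652,
       -0.00074093]), 'joint_efforts': array([-7.91029288e-04, -5.69428396e+01, -5.00537074e+01, -3.43138145e-04,
        1.56842871e-02,  1.86290271e-05]), 'ee_pos': array([170.69737401, 574.75637765, 302.84401791]), 'ee_rot': array([ 1.43898724e-01,  9.89591980e-01, -9.07491594e-04, -2.14196364e-04]), 'wrist_force': array([-0.42810157,  0.04031909,  0.26766083]), 'ft_torque': array([-0.00912158, -0.04888948,  0.01039475]), 'width': 85.25993844998082}
scene {'fx': 471.82838661977195, 'fy': 471.82838661977195, 'cx': 319.7625349997509, 'cy': 201.8848122858498, 'rvec': array([ 1.50181291,  2.31473862, -0.66370469]), 'tvec': array([ 116.753939  , -369.6482258 , 1862.44115089])}
top {'fx': 390.04499739039676, 'fy': 390.04499739039676, 'cx': 321.9201010408987, 'cy': 193.4121177516411, 'rvec': array([ 2.20422351, -2.16184204,  0.08157152]), 'tvec': array([  82.31715964,  502.46598382, 1029.3741992 ])}
wrist {'fx': 309.70691628693146, 'fy': 309.70691628693146, 'cx': 314.5702307854144, 'cy': 204.79362593351703, 'mount': array([[ 1.32329210e-03, -9.63751521e-01, -2.66798154e-01,
         6.81512729e+01],
       [ 9.99999116e-01,  1.23986774e-03,  4.81137167e-04,
        -5.75607890e-01],
       [-1.32902253e-04, -2.66798555e-01,  9.63752309e-01,
        -7.08107159e+01],
       [ 0.00000000e+00,  0.00000000e+00,  0.00000000e+00,
         1.00000000e+00]])}
```

View pics/top0.png

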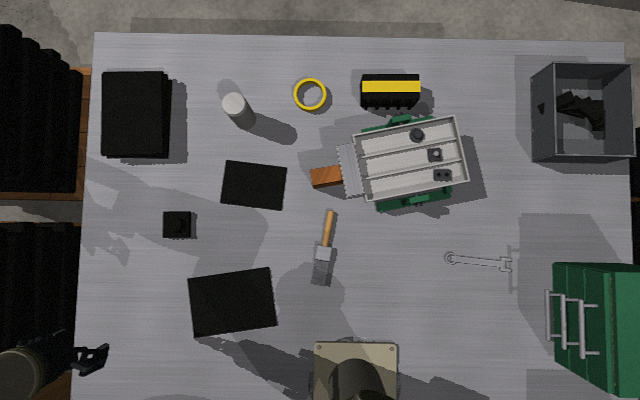

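View pics/scene0.png

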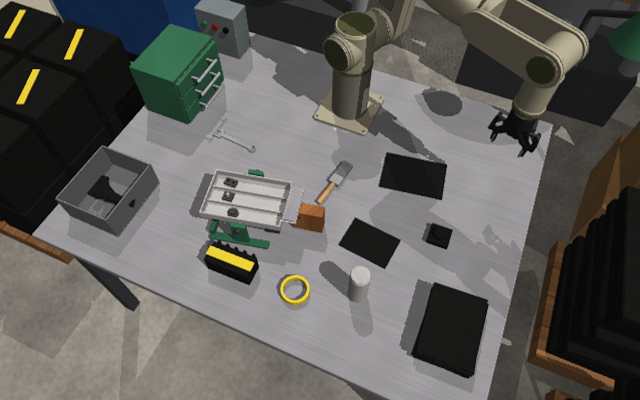

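View pics/wrist0.png

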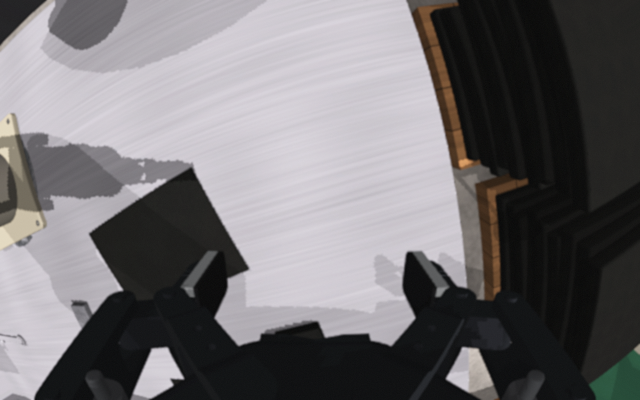

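The top view (up = +x, left = +y) shows the tray pan at (413,158), pad (350,170), chock (326,177), small mat (253,185), larger mat (232,302), brush (325,245), can (237,107) and tape (310,95). Next I'll measure them.

Run:
```python
from h import *
im=cv2.imread('pics/top0.png'); d=np.load('top0.npy'); W=cloud('top',d)
hsv=cv2.cvtColor(im,cv2.COLOR_BGR2HSV)
def blob(mask,name,box):
    m=np.zeros(mask.shape,np.uint8); x0,y0,x1,y1=box; m[y0:y1,x0:x1]=mask[y0:y1,x0:x1]
    n,l,s,c=cv2.connectedComponentsWithStats(m); k=1+np.argmax(s[1:,4]); mm=l==k
    P=W[mm]; print(name,s[k],'medz',np.nanmedian(P[:,2]),'z pct',np.nanpercentile(P[:,2],[5,95]))
    return mm
dark=(im.max(2)<40).astype(np.uint8)
for n,b in [('mat',(205,150,300,220)),('bigmat',(175,255,290,345))]:
    mm=blob(dark,n,b); cn=cv2.findContours(mm.astype(np.uint8),0,2)[0]; cn=max(cn,key=cv2.contourArea)
    bx=cv2.boxPoints(cv2.minAreaRect(cn)); P=np.array([ray('top',u,v,4)[:2] for u,v in bx]); print(P.round(1),P.mean(0).round(1),[np.linalg.norm(P[i]-P[i-1]).round(1) for i in range(4)])
org=((hsv[...,0]>5)&(hsv[...,0]<20)&(hsv[...,1]>120)).astype(np.uint8)
mm=blob(org,'chock',(300,150,350,195))
top=mm&(abs(W[...,2]-105)<10); print('chocktop',top.sum())
cn=max(cv2.findContours(top.astype(np.uint8),0,2)[0],key=cv2.contourArea); bx=cv2.boxPoints(cv2.minAreaRect(cn)); print(bx)
P=np.array([ray('top',u,v,105)[:2] for u,v in bx]); print(P.round(1))
z=W[...,2]
# print height map zoom crop
cr=im[90:230,290:490]; cv2.imwrite('pics/crop0.png',cv2.resize(cr,None,fx=4,fy=4,interpolation=cv2.INTER_CUBIC))
hm=np.clip(z[90:230,290:490],0,150); cv2.imwrite('pics/crophm.png',cv2.resize(cv2.applyColorMap((hm*1.7).astype(np.uint8),cv2.COLORMAP_JET),None,fx=4,fy=4,interpolation=0))
```

```text
mat [ 221  160   66   50 2646] medz 3.248613267287436 z pct [0.01896361 6.46281014]
[[471.4 368.6]
 [589.9 358.5]
 [572.  190.5]
 [453.8 202.1]] [521.8 279.9] [np.float64(167.5), np.float64(118.9), np.float64(168.9), np.float64(118.7)]
bigmat [ 188  267   89   71 4895] medz 4.030081133459982 z pct [0.78186945 7.14852506]
[[266.5 453. ]
 [302.1 232.2]
 [148.1 205.3]
 [113.2 423.7]] [207.5 328.5] [np.float64(156.1), np.float64(223.7), np.float64(156.4), np.float64(221.2)]
chock [310 165  33  23 575] medz 103.94431838568039 z pct [ 39.06876474 107.12130733]
chocktop 486
[[309.55707 169.48994]
 [339.39264 164.22484]
 [342.19128 180.08391]
 [312.3557  185.34901]]
[[553.1 123.7]
 [567.7  50.1]
 [528.3  42.5]
 [513.8 116. ]]<stdin>:21: RuntimeWarning: invalid value encountered in cast
```

View pics/crop0.png

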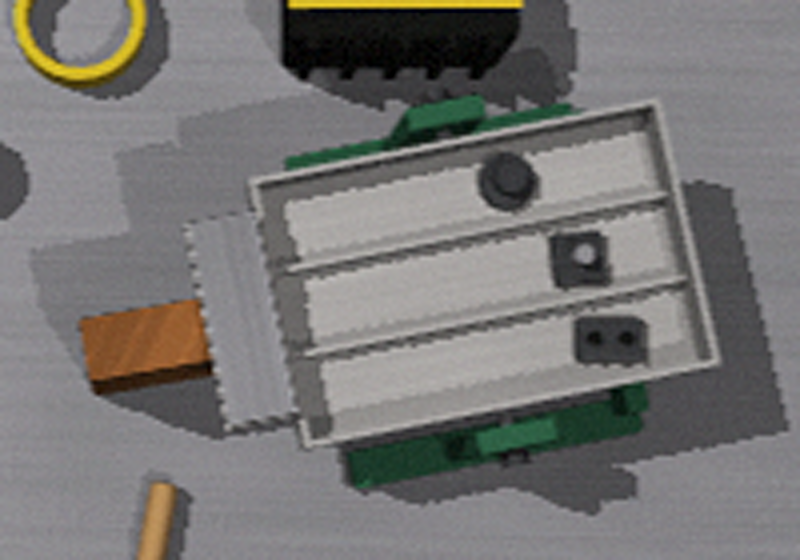

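View pics/crophm.png

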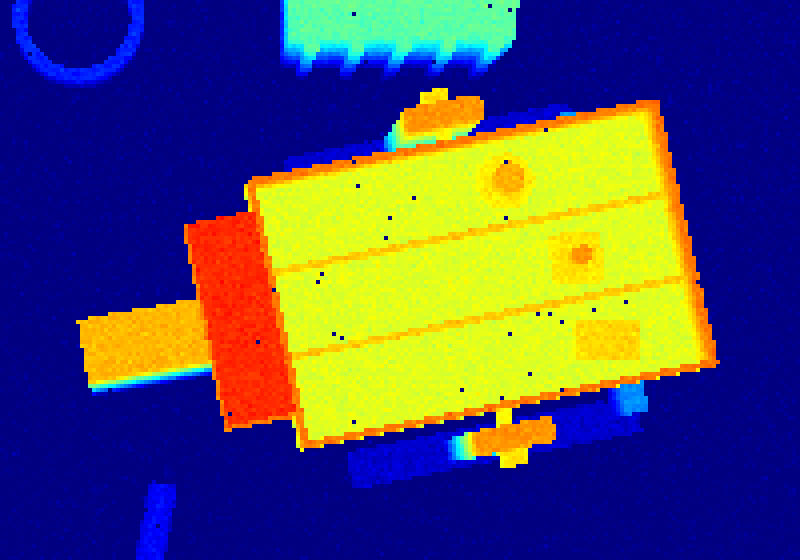

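Run:
```python
from h import *
d=np.load('top0.npy'); W=cloud('top',d); z=W[...,2]
m=np.zeros(z.shape,np.uint8); m[135:205,330:370]=(abs(z-125)<6)[135:205,330:370]
m=cv2.morphologyEx(m,cv2.MORPH_OPEN,np.ones((3,3)))
cn=max(cv2.findContours(m,0,2)[0],key=cv2.contourArea); P=np.array([ray('top',u,v,126)[:2] for u,v in cn[:,0]],np.float32)
r=cv2.minAreaRect(P); print(r, np.nanmedian(z[m>0])); print(cv2.boxPoints(r))
# pan: z 85..120
m=np.zeros(z.shape,np.uint8); m[105:210,345:475]=((z>86)&(z<122))[105:210,345:475]
m=cv2.morphologyEx(m,cv2.MORPH_OPEN,np.ones((5,5)))
cn=max(cv2.findContours(m,0,2)[0],key=cv2.contourArea); P=np.array([ray('top',u,v,114)[:2] for u,v in cn[:,0]],np.float32)
r=cv2.minAreaRect(P); print(r)
# chock in scene view
im=cv2.imread('pics/scene0.png'); d=np.load('scene0.npy'); Ws=cloud('scene',d)
for n,b,lo,hi in [('pad',(285,180,305,230),119,132),('chock',(290,195,330,235),98,110)]:
    m=np.zeros(d.shape,bool); x0,y0,x1,y1=b; zz=Ws[y0:y1,x0:x1,2]; m[y0:y1,x0:x1]=(zz>lo)&(zz<hi); P=Ws[m]; print(n,P.mean(0).round(1), cv2.minAreaRect(P[:,:2].astype(np.float32)))
for n,(u,v) in dict(can=(233,103),tape=(310,95),brush=(330,212),).items(): print(n,W[v,u].round())
```

```text
((553.5405883789062, 25.731796264648438), (125.30397033691406, 42.412288665771484), 12.438081741333008) 125.32799152517347
[[487.79163   32.945953]
 [496.9265    -8.470887]
 [619.28955   18.51764 ]
 [610.15466   59.93448 ]]
((585.902099609375, -121.73509216308594), (170.6986846923828, 263.0675048828125), 12.416536331176758)
pad [554.1  26.4 126.8] ((552.84716796875, 26.623300552368164), (138.93063354492188, 46.64860534667969), 15.269062995910645)
chock [545.   84.6 105.4] ((560.742919921875, 86.87791442871094), (78.71886444091797, 77.27959442138672), 7.759863376617432)
can [703. 308. 152.]
tape [777. 131.  -1.]
brush [451.  69.  17.]
```

Call:
{"name": "drive_tool", "arguments": {"plan": "0 0.0263 -0.0346 0 0 0 -0.0768;0 0.0263 -0.0346 0 0 0 -0.0768;0 0.0263 -0.0346 0 0 0 -0.0768;0 0.0263 -0.0346 0 0 0 -0.0768;0 0.0263 -0.0346 0 0 0 -0.0768;0 0.0263 -0.0346 0 0 0 -0.0768;0 0.0263 -0.0346 0 0 0 -0.0768", "newtons": 60}}

```text
clock: 0.85
ee_pos: [355.5, 331.4, 303.7]
ee_rot: [0.403, 0.915, -0.0, -0.0]
wrist_force: [0.4, -0.3, 0.6]
width: 85.3
```

Call:
{"name": "drive_tool", "arguments": {"plan": "0 0.0263 -0.0346 0 0 0 -0.0768;0 0.0263 -0.0346 0 0 0 -0.0768;0 0.0263 -0.0346 0 0 0 -0.0768;0 0.0263 -0.0346 0 0 0 -0.0768;0 0.0263 -0.0346 0 0 0 -0.0768;0 0.0263 -0.0346 0 0 0 -0.0768;0 0.0263 -0.0346 0 0 0 -0.0768;0 0 0 0 0 0 0"}}

```text
clock: 1.65
ee_pos: [541.0, 86.5, 303.2]
ee_rot: [0.633, 0.774, -0.001, 0.001]
wrist_force: [-0.1, 0.2, 0.1]
width: 85.3
```

```bash
cat >> h.py <<'E'
def wray(u,v,z,st):
    c=ctrl.camera_info('wrist'); x=(u-c['cx'])/c['fx']; y=(v-c['cy'])/c['fy']; r=np.hypot(x,y)
    dc=np.array([np.sin(r)*x/max(r,1e-9),np.sin(r)*y/max(r,1e-9),np.cos(r)]); M=c['mount']
    Rt=R.from_quat(st['ee_rot']).as_matrix(); o=Rt@M[:3,3]+st['ee_pos']; d=Rt@M[:3,:3]@dc
    return o+d*(z-o[2])/d[2]
def pose():
    s=ctrl.get_state(); q=R.from_quat(s['ee_rot']).as_matrix()
    print('t',round(s['clock'],2),'pos',s['ee_pos'].round(1),'yaw_y',np.degrees(np.arctan2(q[1,1],q[0,1])).round(2),'z',q[:,2].round(4),'F',s['wrist_force'].round(2),'w',round(s['width'],1),'vmax',abs(s['joint_vel']).max().round(3)); return s
E
python3 - <<'E'
from h import *
s=pose(); im,d=ctrl.get_image('wrist'); cv2.imwrite('pics/w1.png',im)
E
```

```text
t 1.65 pos [541.   86.5 303.2] yaw_y 11.43 z [-1.0e-04 -1.7e-03 -1.0e+00] F [-0.09  0.23  0.1 ] w 85.3 vmax 0.068
```

View pics/w1.png

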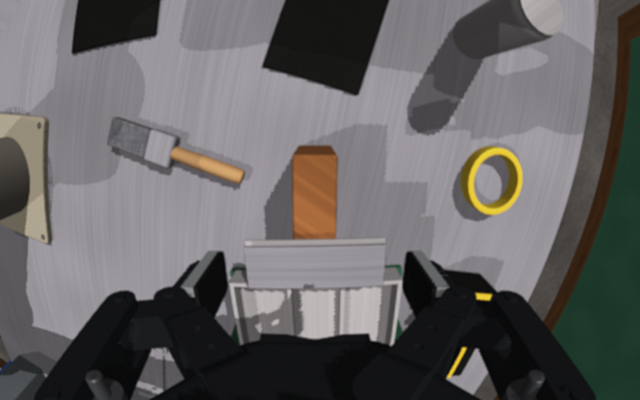

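The wrist view shows the chock centred below, top face from (294,155) to (337,155) at its outer end and meeting the lip at row 240. I'll check this against the top view.

Run:
```python
from h import *
s=pose()
for uv in [(294,155),(337,155),(294,235),(337,235)]: print(uv,wray(*uv,105,s).round(1))
for uv in [(246,240),(385,240)]: print('lip',uv,wray(*uv,126,s).round(1))
```

```text
t 1.7 pos [539.9  88.5 303.2] yaw_y 11.61 z [-1.1e-03 -4.0e-04 -1.0e+00] F [0.57 0.93 0.51] w 85.1 vmax 0.052
(294, 155) [513.7 121.8 105. ]
(337, 155) [550.4 129.4 105. ]
(294, 235) [527.5  48.9 105. ]
(337, 235) [566.7  57.  105. ]
lip (246, 240) [486.8  43.4 126. ]
lip (385, 240) [606.2  68.2 126. ]
```

Call:
{"name": "drive_tool", "arguments": {"plan": "0 -0.0005 0.001 -0.025 0 0 0;0 0 0.001 -0.025 0 0 0;0 0 0 -0.025 0 0 0;0 0 0 -0.025 0 0 0;0 0 0 -0.025 0 0 0;0 0 0 -0.025 0 0 0;0 0 0 -0.019 0 0 0;0 0 0 0 0 0 0"}}

```text
clock: 2.5
ee_pos: [535.6, 93.6, 131.5]
ee_rot: [0.63, 0.777, -0.002, -0.002]
wrist_force: [-0.3, -0.6, -0.3]
width: 85.6
```

Call:
{"name": "drive_tool", "arguments": {"plan": "255 0 0 0 0 0 0;255 0 0 0 0 0 0;255 0 0 0 0 0 0;255 0 0 0 0 0 0;255 0 0 0 0 0 0;255 0 0 0 0 0 0;255 0 0 0 0 0 0;255 0 0 0 0 0 0", "newtons": 60}}

```text
clock: 3.3
ee_pos: [539.7, 93.0, 136.7]
ee_rot: [0.63, 0.776, 0.001, 0.001]
wrist_force: [-0.3, 0.9, 6.6]
width: 39.5
```

Run:
```python
from h import *
s=pose(); im,d=ctrl.get_image('wrist'); cv2.imwrite('pics/w2.png',im)
```

```text
t 3.3 pos [539.7  93.  136.7] yaw_y 11.85 z [ 3.e-03  5.e-04 -1.e+00] F [-0.29  0.91  6.59] w 39.5 vmax 0.001
```

View pics/w2.png

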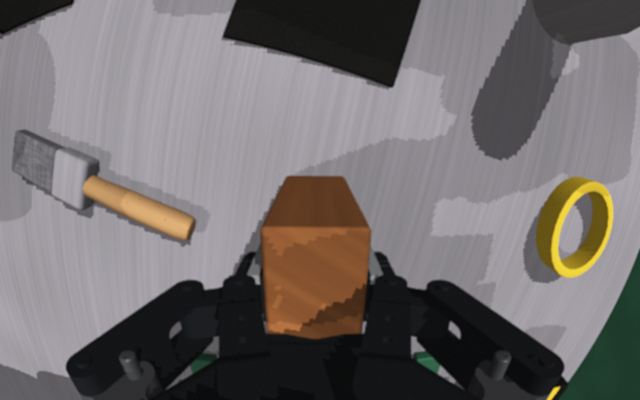

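Call:
{"name": "drive_tool", "arguments": {"plan": "255 -0.0015 0.007 0 0 0 0;255 -0.0015 0.007 0 0 0 0;255 -0.0015 0.007 0 0 0 0;255 -0.0015 0.007 0 0 0 0;255 -0.0015 0.007 0 0 0 0;255 -0.0015 0.007 0 0 0 0;255 -0.0015 0.007 0 0 0 0;255 -0.0015 0.007 0 0 0 0"}}

```text
clock: 4.15
ee_pos: [528.8, 147.7, 138.3]
ee_rot: [0.63, 0.776, 0.001, 0.003]
wrist_force: [-0.3, -7.5, 12.6]
width: 39.4
```

Run:
```python
from h import *
s=pose(); im,d=ctrl.get_image('top'); cv2.imwrite('pics/t3.png',im[60:310,150:500])
```

```text
t 4.15 pos [528.8 147.7 138.3] yaw_y 11.83 z [ 0.0054 -0.0022 -1.    ] F [-0.28 -7.53 12.58] w 39.4 vmax 0.133
```

View pics/t3.png

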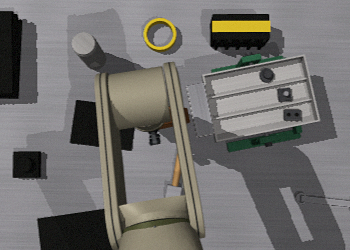

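Call:
{"name": "drive_tool", "arguments": {"plan": "255 0 0 0.015 0 0 0;255 0 0 0.015 0 0 0;255 -0.0021 0.0307 0 0 0 0;255 -0.0021 0.0307 0 0 0 0;255 -0.0021 0.0307 0 0 0 0;255 -0.0021 0.0307 0 0 0 0;255 -0.0021 0.0307 0 0 0 0;255 0 0 0 0 0 0"}}

```text
clock: 5.0
ee_pos: [515.3, 305.8, 165.8]
ee_rot: [0.629, 0.777, 0.001, -0.001]
wrist_force: [-0.0, -0.3, -2.7]
width: 39.7
```

Call:
{"name": "drive_tool", "arguments": {"plan": "255 0 0 0 0 0 0;255 0 0 0 0 0 0"}}

```text
clock: 5.2
ee_pos: [516.0, 301.6, 165.0]
ee_rot: [0.63, 0.776, -0.0, -0.0]
wrist_force: [0.3, -1.4, -1.9]
width: 39.4
```

Run:
```python
from h import *
s=pose(); im,d=ctrl.get_image('wrist'); cv2.imwrite('pics/w4.png',im)
im,d=ctrl.get_image('scene'); cv2.imwrite('pics/s4.png',cv2.resize(im[150:350,180:480],None,fx=2.5,fy=2.5))
```

```text
t 5.2 pos [516.  301.6 165. ] yaw_y 11.83 z [-3.e-04 -4.e-04 -1.e+00] F [ 0.34 -1.39 -1.86] w 39.4 vmax 0.012
```

View pics/w4.png

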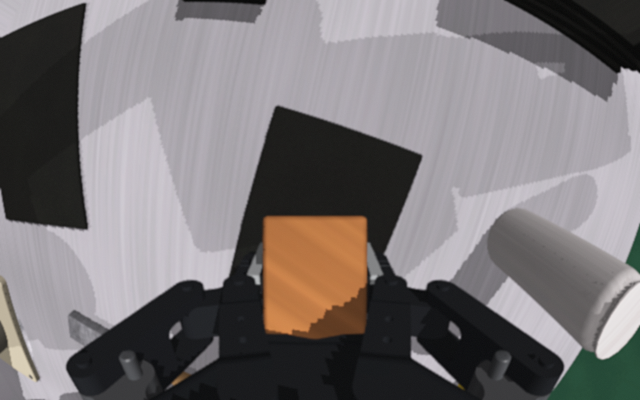

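View pics/s4.png

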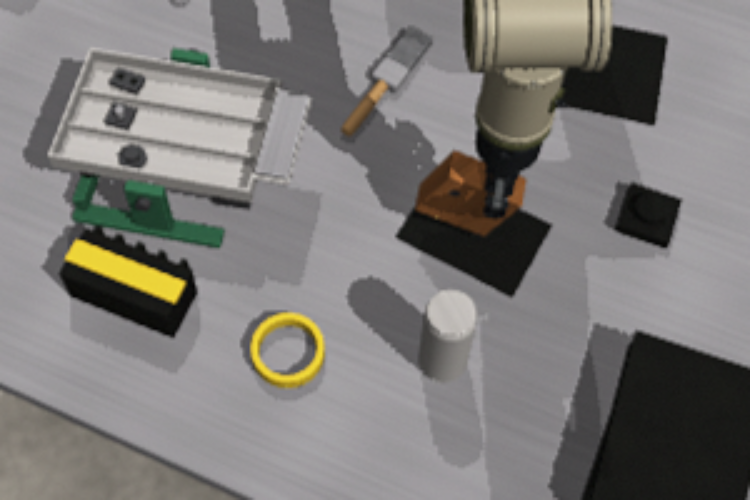

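Run:
```python
from h import *
s=pose(); im,d=ctrl.get_image('scene'); W=cloud('scene',d)
hsv=cv2.cvtColor(im,cv2.COLOR_BGR2HSV)
m=((hsv[...,0]>5)&(hsv[...,0]<20)&(hsv[...,1]>120)); m[:200]=0;m[260:]=0;m[:,:340]=0;m[:,400:]=0
P=W[m]; P=P[~np.isnan(P[:,0])]; g=np.array([516,301.6]); a=np.array([-.205,.979]); b=np.array([.979,.205])
A=(P[:,:2]-g)@a; B=(P[:,:2]-g)@b
print(len(P),A.min(),A.max(),B.min(),B.max(),P[:,2].min(),P[:,2].max())
for lo in range(-100,60,10):
    k=(A>lo)&(A<lo+10)
    if k.sum()>2: print(lo,k.sum(),P[k,2].min().round(),P[k,2].max().round(),B[k].min().round(),B[k].max().round())
cr=cv2.resize(im[195:260,330:400],None,fx=8,fy=8,interpolation=cv2.INTER_CUBIC); cv2.imwrite('pics/s5.png',cr)
```

```text
t 5.3 pos [516.2 301.3 165. ] yaw_y 11.79 z [-2.e-04 -2.e-04 -1.e+00] F [-0.33 -0.54 -2.04] w 39.1 vmax 0.002
756 -99.77044375207603 29.40330791896137 -35.64386562265417 31.53088029251943 -3.5648397401585767 194.44634623135633
-100 28 3.0 91.0 -11.0 24.0
-90 51 4.0 122.0 -12.0 23.0
-80 68 -4.0 147.0 -10.0 23.0
-70 85 3.0 165.0 -12.0 24.0
-60 87 3.0 163.0 -15.0 24.0
-50 92 4.0 159.0 -15.0 24.0
-40 93 8.0 155.0 -14.0 24.0
-30 92 2.0 194.0 -15.0 23.0
-20 48 4.0 183.0 7.0 32.0
-10 24 5.0 82.0 1.0 24.0
0 13 0.0 81.0 -13.0 22.0
10 35 1.0 133.0 -25.0 23.0
20 40 6.0 132.0 -36.0 22.0
```

View pics/s5.png

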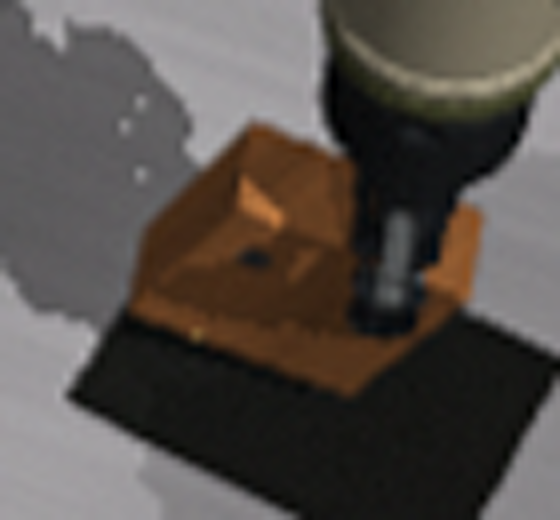

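The chock has pitched in the grip while it was dragged: its tray-side end is up about 20°. I'll measure the pitch from its top face, then correct it with the tool.

Run:
```python
from h import *
s=pose(); a=np.array([-.205,.979,0]); b=np.array([.979,.205,0]); g=np.array([s['ee_pos'][0],s['ee_pos'][1],0])
im,d=ctrl.get_image('scene'); W=cloud('scene',d)
P=W[195:262,330:400].reshape(-1,3); P=P[~np.isnan(P[:,0])]; A=(P-g)@a;B=(P-g)@b
k=(A>-62)&(A<-28)&(abs(B)<17)&(P[:,2]>130)&(P[:,2]<185)
X=np.c_[A[k],B[k],np.ones(k.sum())]; y=P[k,2]
for _ in range(5):
    c=np.linalg.lstsq(X,y,rcond=None)[0]; r=y-X@c; q=abs(r)<max(3,1.5*np.median(abs(r))); X,y=X[q],y[q]
print('scene top plane',c,len(y),r.std(), np.degrees(np.arctan(c[:2])))
im,d=ctrl.get_image('wrist'); ci=ctrl.camera_info('wrist')
pts=[]
for v in range(222,330,3):
  for u in range(270,362,3):
    if d[v,u]==0: continue
    x=(u-ci['cx'])/ci['fx']; yy=(v-ci['cy'])/ci['fy']; r=np.hypot(x,yy)
    dc=np.array([np.tan(r)*x/r,np.tan(r)*yy/r,1])*d[v,u]
    M=ci['mount']; p=R.from_quat(s['ee_rot']).as_matrix()@(M[:3,:3]@dc+M[:3,3])+s['ee_pos']; pts.append(p)
P=np.array(pts); A=(P-g)@a;B=(P-g)@b
X=np.c_[A,B,np.ones(len(A))]; y=P[:,2]
for _ in range(5):
    c=np.linalg.lstsq(X,y,rcond=None)[0]; r=y-X@c; q=abs(r)<max(1.5,2*np.median(abs(r))); X,y=X[q],y[q]
print('wrist top plane',c,len(y),r.std(),np.degrees(np.arctan(c[:2])),'A range',X[:,0].min(),X[:,0].max(), 'z',y.min(),y.max())
```

```text
t 5.35 pos [516.3 301.3 165. ] yaw_y 11.77 z [-1.e-04 -1.e-04 -1.e+00] F [ 0.83 -0.55 -2.97] w 39.4 vmax 0.003
scene top plane [-3.25703082e-01 -2.34413865e-02  1.39717980e+02] 73 1.5847760317481696 [-18.04058923  -1.34284658]
wrist top plane [-3.83175069e-01 -1.87770401e-03  1.37602321e+02] 1082 0.6112432020189034 [-20.96558687  -0.10758439] A range -8.342960494290347 30.65038212636798 z 124.92076363374767 141.43410101124041
```

Call:
{"name": "drive_tool", "arguments": {"plan": "255 0.0012 -0.0043 0 0.058 0.0121 0;255 0.0012 -0.0043 0 0.058 0.0121 0;255 0.0012 -0.0043 0 0.058 0.0121 0;255 0.0011 -0.0044 0 0.058 0.0121 0;255 0 0 0 0.058 0.0121 0;255 0 0 0 0.058 0.0121 0;255 0 0 0 0 0 0;255 0 0 0 0 0 0"}}

```text
clock: 6.25
ee_pos: [520.9, 284.2, 164.8]
ee_rot: [0.621, 0.764, 0.111, -0.136]
wrist_force: [1.1, 0.6, -3.0]
width: 39.3
```

```bash
cat > chk.py <<'E'
from h import *
def chk(name):
    s=pose(); a=np.array([-.205,.979,0]); b=np.array([.979,.205,0]); g=np.array([521.8,279.9,0])
    im,d=ctrl.get_image('scene'); W=cloud('scene',d); cv2.imwrite(f'pics/{name}s.png',cv2.resize(im[170:290,300:440],None,fx=4,fy=4,interpolation=cv2.INTER_CUBIC))
    P=W[190:265,325:410].reshape(-1,3); P=P[~np.isnan(P[:,0])]; A=(P-g)@a;B=(P-g)@b
    for lo in range(-80,80,8):
        k=(A>lo)&(A<lo+8)&(abs(B)<19)&(P[:,2]>30)
        if k.sum()>2: print(lo,k.sum(),np.percentile(P[k,2],[0,50,100]).round(0))
    im,d=ctrl.get_image('wrist'); ci=ctrl.camera_info('wrist'); cv2.imwrite(f'pics/{name}w.png',im)
    hsv=cv2.cvtColor(im,cv2.COLOR_BGR2HSV); pts=[]
    for v in range(150,335,3):
      for u in range(274,358,3):
        if d[v,u]==0 or hsv[v,u,1]<100: continue
        x=(u-ci['cx'])/ci['fx']; yy=(v-ci['cy'])/ci['fy']; r=np.hypot(x,yy)
        dc=np.array([np.tan(r)*x/r,np.tan(r)*yy/r,1])*d[v,u]
        M=ci['mount']; pts.append(R.from_quat(s['ee_rot']).as_matrix()@(M[:3,:3]@dc+M[:3,3])+s['ee_pos'])
    P=np.array(pts); A=(P-g)@a;B=(P-g)@b; zt=np.percentile(P[:,2],95); print('zt',zt,'A',A.min(),A.max(),'B',B.min(),B.max())
    k=P[:,2]>zt-18; X=np.c_[A,B,np.ones(len(A))][k]; y=P[k,2]
    for _ in range(8):
        c=np.linalg.lstsq(X,y,rcond=None)[0]; r=y-X@c; q=abs(r)<max(1.5,2*np.median(abs(r))); X,y=X[q],y[q]
    print('top plane',c,len(y),np.degrees(np.arctan(c[:2])),'A',X[:,0].min(),X[:,0].max(),'B',X[:,1].min(),X[:,1].max(),'z',y.min(),y.max())
E
python3 -c "from chk import *; chk('c6')"
```

```text
t 6.25 pos [520.9 284.2 164.8] yaw_y 11.78 z [-0.0706  0.3391 -0.9381] F [ 1.06  0.61 -3.04] w 39.3 vmax 0.016
-56 23 [ 67. 137. 145.]
-48 32 [ 33. 139. 145.]
-40 28 [ 45. 138. 144.]
-32 28 [ 37. 138. 144.]
-24 17 [ 39. 139. 326.]
-16 18 [ 34. 311. 323.]
-8 38 [ 37. 295. 312.]
0 37 [ 42. 261. 294.]
8 47 [ 44. 235. 257.]
16 27 [ 34. 140. 174.]
24 29 [ 51. 139. 144.]
32 37 [ 33. 138. 145.]
40 30 [ 46. 138. 144.]
zt 140.18292640551925 A 3.1568770090997296 48.908484765179054 B -16.466940701724766 14.77841742294718
top plane [-1.61697347e-02 -3.43992871e-03  1.39504758e+02] 1082 [-0.92637682 -0.19709262] A 3.2183348387428903 48.87526714742325 B -16.38666525543851 14.77841742294718 z 137.3057372716719 140.8827352073045
```

View pics/c6s.png

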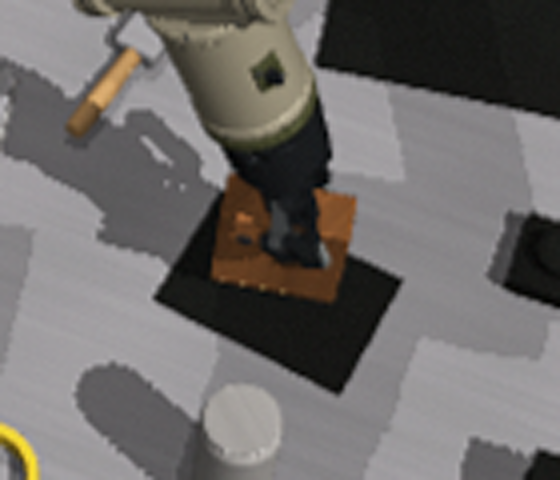

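View pics/c6w.png

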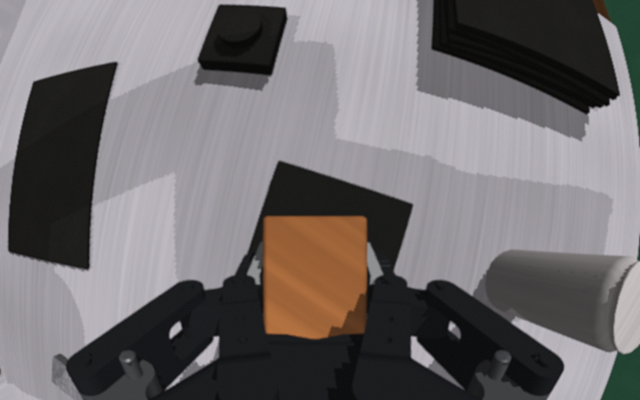

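The chock is upright within 1° and centred over the mat within about 4 mm, bottom at about 34 mm. Lowering it now.

Call:
{"name": "drive_tool", "arguments": {"plan": "255 0 0 -0.008 0 0 0;255 0 0 -0.008 0 0 0;255 0 0 -0.006 0 0 0;255 0 0 -0.003 0 0 0;255 0 0 -0.002 0 0 0;255 0 0 -0.002 0 0 0;255 0 0 0 0 0 0;255 0 0 0 0 0 0"}}

```text
clock: 7.15
ee_pos: [520.9, 285.0, 136.1]
ee_rot: [0.62, 0.764, 0.112, -0.137]
wrist_force: [-0.6, -0.3, -3.0]
width: 39.2
```

Call:
{"name": "drive_tool", "arguments": {"plan": "255 0 0 -0.001 0 0 0;255 0 0 0 0 0 0"}}

```text
clock: 7.35
ee_pos: [521.1, 285.0, 135.6]
ee_rot: [0.62, 0.764, 0.112, -0.137]
wrist_force: [-1.4, -2.1, 3.1]
width: 39.5
```

Call:
{"name": "drive_tool", "arguments": {"plan": "255 0 0 -0.001 0 0 0;255 0 0 0 0 0 0"}}

```text
clock: 7.55
ee_pos: [521.2, 285.0, 135.6]
ee_rot: [0.62, 0.764, 0.112, -0.137]
wrist_force: [-4.8, -4.9, 12.3]
width: 39.2
```

```bash
python3 -c "from chk import *; chk('c7')"
```

```text
t 7.55 pos [521.2 285.  135.6] yaw_y 11.87 z [-0.0705  0.3413 -0.9373] F [-4.78 -4.86 12.28] w 39.2 vmax 0.002
-56 16 [ 47. 110. 115.]
-48 24 [ 96. 112. 117.]
-40 20 [ 59. 111. 116.]
-32 22 [ 43. 112. 326.]
-24 27 [ 64. 300. 320.]
-16 36 [ 34. 286. 305.]
-8 39 [ 40. 269. 281.]
0 34 [ 37. 232. 272.]
8 41 [ 44. 211. 228.]
16 26 [ 35. 113. 204.]
24 27 [104. 111. 115.]
32 31 [ 42. 110. 117.]
40 26 [ 71. 109. 114.]
zt 111.09624097204191 A 3.8267761702903957 49.72271730298952 B -15.903490859641142 15.43100430983494
top plane [-1.17992182e-02  2.39964280e-03  1.10336342e+02] 1088 [-0.67601403  0.13748914] A 4.121965592185416 49.68684317213646 B -15.903490859641142 15.28107590409212 z 108.24207672471337 111.73262800931025
```

Call:
{"name": "drive_tool", "arguments": {"plan": "0 0 0 0 0 0 0;0 0 0 0 0 0 0;0 0 0 0 0 0 0;0 0 0 0 0 0 0;0 0 0 0 0 0 0;0 0 0 0 0 0 0"}}

```text
clock: 8.25
ee_pos: [520.7, 285.0, 133.8]
ee_rot: [0.62, 0.764, 0.112, -0.137]
wrist_force: [0.7, -0.5, 0.4]
width: 85.6
```

Call:
{"name": "drive_tool", "arguments": {"plan": "0 0.0007 -0.0034 0.0094 0 0 0;0 0.0014 -0.0068 0.0188 0 0 0;0 0.0018 -0.0085 0.0234 0 0 0;0 0.0018 -0.0085 0.0234 0 0 0;0 0.0018 -0.0085 0.0234 0 0 0;0 0.0018 -0.0085 0.0234 0 0 0;0 0 0 0 0 0 0;0 0 0 0 0 0 0"}}

```text
clock: 9.05
ee_pos: [530.5, 240.5, 256.7]
ee_rot: [0.62, 0.764, 0.112, -0.136]
wrist_force: [-0.6, 0.1, -1.1]
width: 85.5
```

```bash
python3 -c "from chk import *; chk('c8')"
```

```text
t 9.05 pos [530.5 240.5 256.7] yaw_y 11.81 z [-0.0691  0.341  -0.9375] F [-0.55  0.13 -1.05] w 85.5 vmax 0.034
-56 13 [ 80. 110. 113.]
-48 20 [ 49. 111. 293.]
-40 34 [ 38. 112. 298.]
-32 17 [ 37. 109. 116.]
-24 17 [ 60. 109. 115.]
-16 24 [ 41. 110. 116.]
-8 32 [ 51. 110. 118.]
0 30 [ 60. 110. 113.]
8 27 [105. 110. 114.]
16 27 [ 33. 110. 119.]
24 31 [ 30. 110. 113.]
32 29 [ 36. 110. 116.]
40 24 [ 59. 110. 115.]
zt 112.12178086561 A -71.79430380221237 68.98728547792298 B -28.507536224089673 28.72334943341447
top plane [2.09596454e-03 1.83860972e-03 1.11039661e+02] 712 [0.12008975 0.10534446] A -50.400009507946514 47.450747360390444 B -19.59517523701677 19.690864984709282 z 109.50421615497476 112.59064675821557
```

View pics/c8w.png

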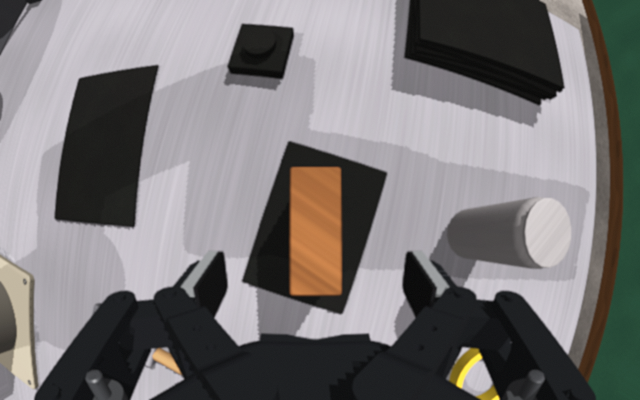

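View pics/c8s.png

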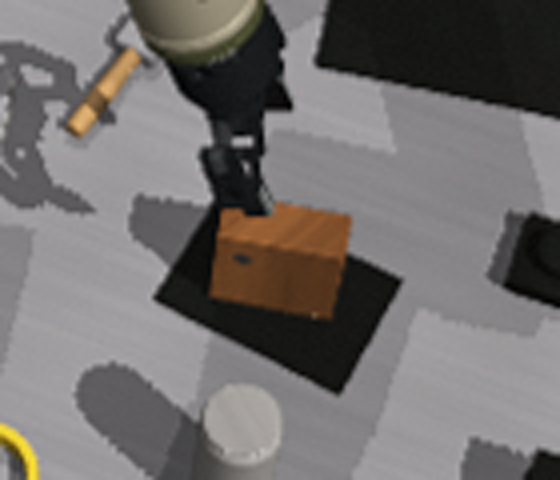

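Chock is upright, released, within 2 mm of the mat's middle. Now I'll close the gripper, straighten the tool and move over the pad.

Call:
{"name": "drive_tool", "arguments": {"plan": "0 0.0028 -0.0266 0 0 0 0;0 0.0028 -0.0266 0 -0.0496 -0.0104 0;255 0.0028 -0.0266 0 -0.0496 -0.0104 0;255 0.0028 -0.0266 0 -0.0496 -0.0104 0;255 0.0028 -0.0266 0 -0.0496 -0.0104 0;255 0.0028 -0.0266 0 -0.0496 -0.0104 0;255 0.0028 -0.0266 0 -0.0496 -0.0104 0;255 0.003 -0.0266 0 -0.0496 -0.0104 0"}}

```text
clock: 9.95
ee_pos: [552.0, 27.3, 254.2]
ee_rot: [0.63, 0.777, -0.001, -0.0]
wrist_force: [-0.2, 0.5, -0.7]
width: 0.3
```

Call:
{"name": "drive_tool", "arguments": {"plan": "255 0 0 0 0 0 0;255 0 0 0 0 0 0;255 0 0 0 0 0 0;255 0 0 0 0 0 0"}}

```text
clock: 10.35
ee_pos: [552.4, 28.8, 255.3]
ee_rot: [0.63, 0.777, 0.0, -0.001]
wrist_force: [-0.2, -0.2, -0.2]
width: -0.0
```

Run:
```python
from h import *
s=pose(); im,d=ctrl.get_image('wrist'); cv2.imwrite('pics/w9.png',im)
im,d=ctrl.get_image('scene'); cv2.imwrite('pics/s9.png',cv2.resize(im[130:270,170:330],None,fx=4,fy=4,interpolation=cv2.INTER_CUBIC))
```

```text
t 10.35 pos [552.4  28.8 255.3] yaw_y 11.9 z [-6.0e-04  1.6e-03 -1.0e+00] F [-0.15 -0.2  -0.17] w -0.0 vmax 0.005
```

View pics/w9.png

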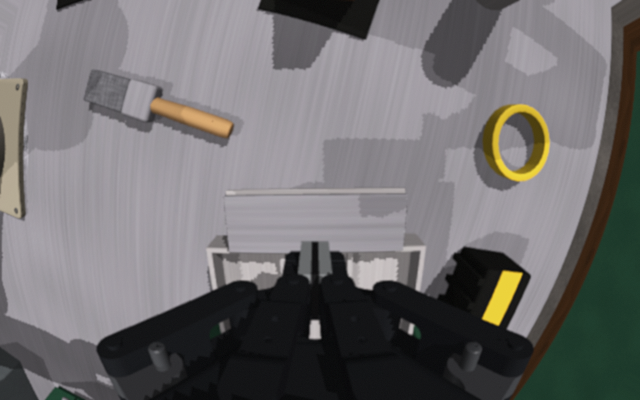

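View pics/s9.png

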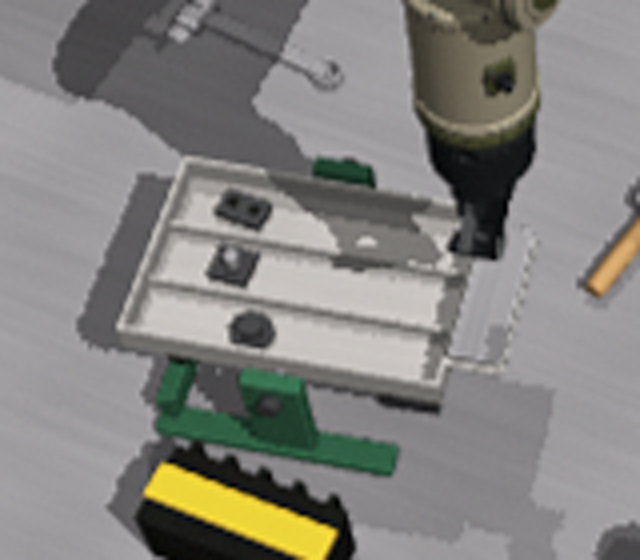

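The wrist view shows the pad with its outer corners at (225,192) and (406,190) and inner corners at (228,251) and (404,248).

Run:
```python
from h import *
s=pose(); a=np.array([-.215,.977]);b=np.array([.977,.215])
P=np.array([wray(*uv,126,s)[:2] for uv in [(225,193),(406,191),(404,248),(228,251)]]); print(P.round(1),P.mean(0)); r=P-s['ee_pos'][:2]; print('a',(r@a).round(1),'b',(r@b).round(1))
```

```text
t 10.45 pos [552.5  28.6 255.5] yaw_y 11.9 z [-2.0e-04  1.2e-03 -1.0e+00] F [0.38 0.53 0.95] w 0.4 vmax 0.002
[[487.7  35.7]
 [608.4  62.7]
 [619.4  21.9]
 [495.1  -6.8]] [552.66584338  28.35069124]
a [ 20.9  21.3 -20.9 -22.2] b [-61.8  61.9  63.9 -63.7]
```

Call:
{"name": "drive_tool", "arguments": {"plan": "255 0 0 -0.015 0 0 0;255 0 0 -0.015 0 0 0;255 0 0 -0.012 0 0 0;255 0 0 -0.008 0 0 0;255 0 0 0 0 0 0;255 0 0 0 0 0 0"}}

```text
clock: 11.05
ee_pos: [552.6, 27.9, 205.5]
ee_rot: [0.63, 0.776, 0.0, -0.0]
wrist_force: [0.1, 0.2, -0.5]
width: 0.0
```

Call:
{"name": "drive_tool", "arguments": {"plan": "255 0 0 -0.002 0 0 0;255 0 0 -0.002 0 0 0;255 0 0 -0.002 0 0 0;255 0 0 0 0 0 0"}}

```text
clock: 11.45
ee_pos: [552.6, 28.0, 199.5]
ee_rot: [0.63, 0.776, 0.0, -0.0]
wrist_force: [0.4, -0.1, 0.2]
width: -0.0
```

Call:
{"name": "drive_tool", "arguments": {"plan": "255 0 0 -0.001 0 0 0;255 0 0 -0.001 0 0 0;255 0 0 -0.001 0 0 0;255 0 0 0 0 0 0"}}

```text
clock: 11.85
ee_pos: [552.7, 28.1, 197.0]
ee_rot: [0.63, 0.776, 0.001, -0.0]
wrist_force: [-1.4, 1.6, 3.3]
width: 0.2
```

Call:
{"name": "drive_tool", "arguments": {"plan": "255 0 0 -0.002 0 0 0;255 -0.0001 0.0004 -0.002 0 0 0;255 -0.0001 0.0004 -0.002 0 0 0;255 0 0 0 0 0 0"}}

```text
clock: 12.25
ee_pos: [552.6, 29.1, 190.5]
ee_rot: [0.63, 0.776, 0.001, -0.0]
wrist_force: [-0.3, 3.5, 4.4]
width: -0.0
```

Call:
{"name": "drive_tool", "arguments": {"plan": "255 0 0.0004 -0.003 0 0 0;255 -0.0001 0.0004 -0.003 0 0 0;255 -0.0001 0.0004 -0.003 0 0 0;255 0 0 0 0 0 0"}}

```text
clock: 12.65
ee_pos: [552.3, 30.1, 181.3]
ee_rot: [0.63, 0.776, 0.0, -0.0]
wrist_force: [0.3, 4.3, 4.6]
width: 0.3
```

Call:
{"name": "drive_tool", "arguments": {"plan": "255 -0.0002 0.001 -0.003 0 0 0;255 -0.0002 0.001 -0.003 0 0 0;255 -0.0002 0.001 -0.003 0 0 0;255 0 0 0 0 0 0"}}

```text
clock: 13.05
ee_pos: [551.6, 32.5, 172.3]
ee_rot: [0.63, 0.776, 0.0, -0.0]
wrist_force: [1.4, -2.5, 4.7]
width: -0.3
```

Call:
{"name": "drive_tool", "arguments": {"plan": "255 -0.0001 0.0004 -0.003 0 0 0;255 -0.0001 0.0004 -0.003 0 0 0;255 0 0.0002 -0.003 0 0 0;255 0 0 0 0 0 0"}}

```text
clock: 13.45
ee_pos: [551.4, 34.0, 163.2]
ee_rot: [0.63, 0.776, 0.0, -0.0]
wrist_force: [1.0, -2.1, 3.2]
width: 0.0
```

Call:
{"name": "drive_tool", "arguments": {"plan": "255 0 0 -0.002 0 0 0;255 0 0 -0.002 0 0 0;255 0 0 -0.002 0 0 0;255 0 0 0 0 0 0"}}

```text
clock: 13.85
ee_pos: [551.4, 34.0, 157.4]
ee_rot: [0.63, 0.776, 0.0, -0.0]
wrist_force: [0.9, -1.6, 4.8]
width: 0.2
```

Call:
{"name": "drive_tool", "arguments": {"plan": "255 0 0 -0.0015 0 0 0;255 0 0 -0.0015 0 0 0;255 0 0 0 0 0 0"}}

```text
clock: 14.15
ee_pos: [551.4, 34.0, 154.4]
ee_rot: [0.63, 0.776, 0.0, -0.0]
wrist_force: [0.4, -1.7, 3.7]
width: -0.0
```

Call:
{"name": "drive_tool", "arguments": {"plan": "255 0 0 -0.0015 0 0 0;255 0 0 -0.0015 0 0 0;255 0 0 0 0 0 0"}}

```text
clock: 14.45
ee_pos: [551.3, 34.1, 151.2]
ee_rot: [0.63, 0.776, 0.0, -0.0]
wrist_force: [0.6, -0.3, 2.4]
width: 0.5
```

Run:
```python
from h import *
s=pose()
im,d=ctrl.get_image('scene'); cv2.imwrite('pics/s10.png',cv2.resize(im[130:270,170:330],None,fx=4,fy=4,interpolation=cv2.INTER_CUBIC))
```

```text
t 14.45 pos [551.3  34.1 151.2] yaw_y 11.85 z [-2.0e-04  1.1e-03 -1.0e+00] F [ 0.62 -0.32  2.42] w 0.5 vmax 0.004
```

View pics/s10.png

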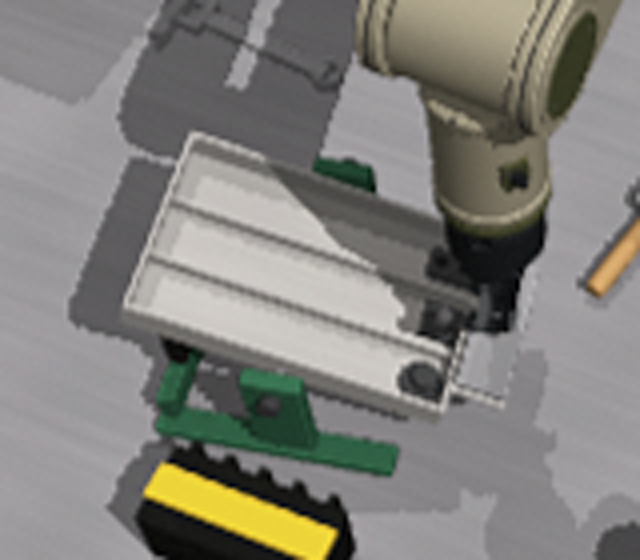

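The scene view shows all three inserts now at the lip end, around (440,265), (443,318) and (425,378). I'll keep going down to the bar in small steps.

Call:
{"name": "drive_tool", "arguments": {"plan": "255 0 0 -0.0015 0 0 0;255 0 0 -0.0015 0 0 0;255 0 0 0 0 0 0"}}

```text
clock: 14.8
ee_pos: [551.4, 34.0, 148.4]
ee_rot: [0.63, 0.776, 0.0, -0.0]
wrist_force: [0.3, -0.0, 2.7]
width: -0.2
```

Call:
{"name": "drive_tool", "arguments": {"plan": "255 0 0 -0.001 0 0 0;255 0 0 -0.001 0 0 0;255 0 0 0 0 0 0"}}

```text
clock: 15.1
ee_pos: [551.4, 33.9, 146.6]
ee_rot: [0.63, 0.776, 0.0, -0.0]
wrist_force: [0.7, -1.3, 3.0]
width: 0.1
```

Call:
{"name": "drive_tool", "arguments": {"plan": "255 0 0 -0.001 0 0 0;255 0 0 -0.001 0 0 0;255 0 0 0 0 0 0"}}

```text
clock: 15.4
ee_pos: [551.5, 34.0, 144.6]
ee_rot: [0.63, 0.776, 0.0, -0.0]
wrist_force: [0.5, -1.4, 3.6]
width: 0.0
```

Call:
{"name": "drive_tool", "arguments": {"plan": "255 0 0 -0.001 0 0 0;255 0 0 -0.001 0 0 0;255 0 0 0 0 0 0"}}

```text
clock: 15.7
ee_pos: [551.5, 34.0, 142.6]
ee_rot: [0.63, 0.776, 0.0, -0.0]
wrist_force: [-0.3, -0.8, 3.0]
width: -0.3
```

Call:
{"name": "drive_tool", "arguments": {"plan": "255 0 0 -0.001 0 0 0;255 0 0 -0.001 0 0 0;255 0 0 0 0 0 0"}}

```text
clock: 16.0
ee_pos: [551.6, 33.9, 141.0]
ee_rot: [0.63, 0.776, 0.0, 0.0]
wrist_force: [-1.4, -1.5, 6.5]
width: 0.1
```

Call:
{"name": "drive_tool", "arguments": {"plan": "255 0 0 -0.001 0 0 0;255 0 0 -0.001 0 0 0;255 0 0 0 0 0 0"}}

```text
clock: 16.3
ee_pos: [551.8, 33.5, 139.6]
ee_rot: [0.63, 0.776, 0.0, 0.0]
wrist_force: [-3.0, -2.2, 11.2]
width: 0.0
```

Call:
{"name": "drive_tool", "arguments": {"plan": "255 0 0 -0.001 0 0 0;255 0 0 0 0 0 0"}}

```text
clock: 16.5
ee_pos: [551.9, 33.5, 139.0]
ee_rot: [0.63, 0.776, 0.0, 0.001]
wrist_force: [-4.2, -3.1, 12.7]
width: 0.2
```

Call:
{"name": "drive_tool", "arguments": {"plan": "255 0 0 -0.0006 0 0 0;255 0 0 0 0 0 0"}}

```text
clock: 16.7
ee_pos: [552.0, 33.4, 138.6]
ee_rot: [0.63, 0.776, 0.0, 0.001]
wrist_force: [-5.1, -3.3, 14.6]
width: -0.1
```

Call:
{"name": "drive_tool", "arguments": {"plan": "255 0 0 0 0 0 0;255 0 0 0 0 0 0;255 0 0 0 0 0 0;255 0 0 0 0 0 0;255 0 0 0 0 0 0;255 0 0 0 0 0 0"}}

```text
clock: 17.3
ee_pos: [552.0, 33.5, 138.6]
ee_rot: [0.63, 0.776, 0.0, 0.001]
wrist_force: [-5.0, -3.0, 13.4]
width: -0.1
```

Run:
```python
from h import *
s=pose()
im,d=ctrl.get_image('scene'); cv2.imwrite('pics/s11.png',cv2.resize(im[130:270,170:330],None,fx=4,fy=4,interpolation=cv2.INTER_CUBIC))
im,d=ctrl.get_image('top'); cv2.imwrite('pics/t11.png',cv2.resize(im[90:230,290:490],None,fx=4,fy=4,interpolation=cv2.INTER_CUBIC)); np.save('top11.npy',d)
```

```text
t 17.3 pos [552.   33.5 138.6] yaw_y 11.85 z [ 1.4e-03 -1.0e-04 -1.0e+00] F [-4.96 -3.03 13.39] w -0.1 vmax 0.001
```

View pics/s11.png

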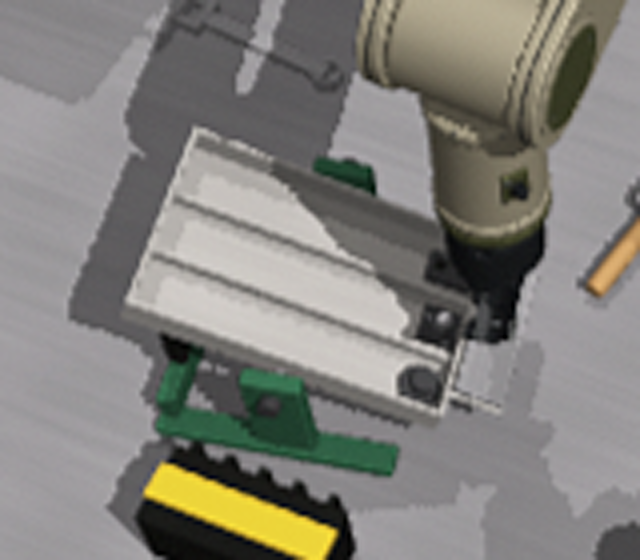

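View pics/t11.png

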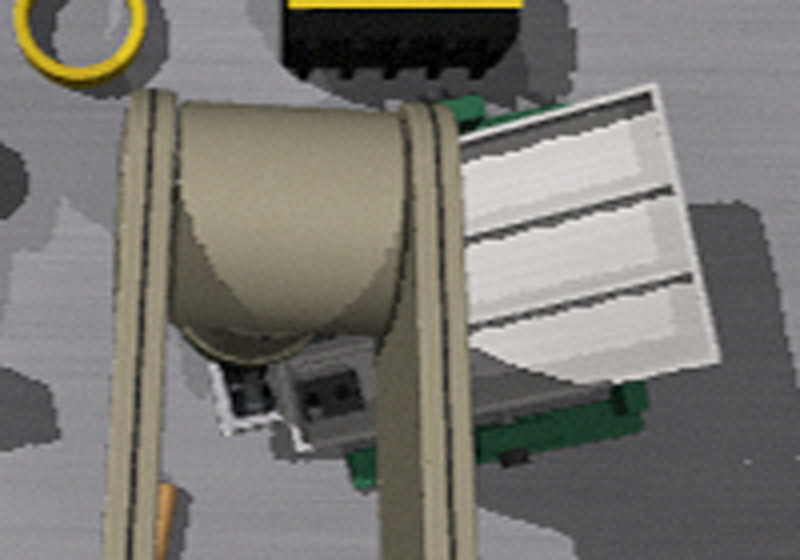

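Call:
{"name": "drive_tool", "arguments": {"plan": "255 0 0 0 0 0 0;255 0 0 0 0 0 0;255 0 0 0 0 0 0;255 0 0 0 0 0 0;255 0 0 0 0 0 0;255 0 0 0 0 0 0;255 0 0 0 0 0 0;255 0 0 0 0 0 0"}}

```text
clock: 18.2
ee_pos: [552.0, 33.5, 138.6]
ee_rot: [0.63, 0.776, 0.0, 0.001]
wrist_force: [-4.7, -3.3, 14.2]
width: -0.2
```

Run:
```python
from h import *
pose()
im,d=ctrl.get_image('scene'); W=cloud('scene',d)
a=np.array([-.215,.977,0]);b=np.array([.977,.215,0]); H=np.array([586.3,-123.3,90])
v,u=np.indices(d.shape); box=(u>200)&(u<285)&(v>160)&(v<235)
Q=W-H; A=Q@a;B=Q@b;Z=Q[...,2]
k=box&(abs(B)<80)&(abs(A)<80)&(abs(Z)<60)&(im.min(2)>150)
X=np.c_[A[k],np.ones(k.sum())];y=Z[k]
for _ in range(6):
    c=np.linalg.lstsq(X,y,rcond=None)[0]; r=y-X@c; q=abs(r)<3; X,y=X[q],y[q]
th=-np.arctan(c[0]); print('theta',th,'offset',c[1],len(y))
yt=A*np.cos(th)-Z*np.sin(th); zt=A*np.sin(th)+Z*np.cos(th)
for nm,bc in [('-54',-54),('0',0),('54',54)]:
    m=(abs(B-bc)<24)&(im.max(2)<75)&(yt>30)&(yt<126)&(zt>4)&(zt<26)
    if m.sum()>5: print(nm,m.sum(),'yt pct',np.percentile(yt[m],[2,10,50,90,98]).round(1),'zt',np.median(zt[m]).round(1),'wall inside at 126')
```

```text
t 18.2 pos [552.   33.5 138.6] yaw_y 11.85 z [ 1.3e-03 -2.0e-04 -1.0e+00] F [-4.73 -3.34 14.15] w -0.2 vmax 0.001
theta 0.37319928019598475 offset 1.7580286191470382 849
-54 71 yt pct [ 85.1  87.4  99.1 118.  124.2] zt 10.8 wall inside at 126
0 85 yt pct [ 93.5  96.  108.5 123.7 125.1] zt 9.3 wall inside at 126
54 53 yt pct [ 93.2  96.7 107.6 121.1 125.3] zt 11.1 wall inside at 126
```

Tip angle is about 0.373 rad. All three inserts lie against the end wall, and it has been pressed at about 15 N for well over a second. Letting it up slowly at about 25 mm/s (about 0.17 rad/s).

Call:
{"name": "drive_tool", "arguments": {"plan": "255 0 0 0.001 0 0 0;255 0 0 0.0015 0 0 0;255 0 0 0.002 0 0 0;255 0 0 0.0025 0 0 0;255 0 0 0.0025 0 0 0;255 0 0 0.0025 0 0 0;255 0 0 0.0025 0 0 0;255 0 0 0.0025 0 0 0"}}

```text
clock: 19.05
ee_pos: [551.3, 34.2, 154.1]
ee_rot: [0.63, 0.776, 0.0, -0.0]
wrist_force: [0.9, 3.4, 2.9]
width: -0.4
```

Call:
{"name": "drive_tool", "arguments": {"plan": "255 0 0 0.0025 0 0 0;255 0 0 0.0025 0 0 0;255 0 0 0.0025 0 0 0;255 0 -0.0002 0.0025 0 0 0;255 0 -0.0002 0.0025 0 0 0;255 0 -0.0002 0.0025 0 0 0;255 0 -0.0002 0.0025 0 0 0;255 0 -0.0002 0.0025 0 0 0"}}

```text
clock: 19.85
ee_pos: [551.5, 32.9, 174.3]
ee_rot: [0.63, 0.776, 0.0, -0.0]
wrist_force: [-0.4, 2.2, 2.2]
width: 0.0
```

Call:
{"name": "drive_tool", "arguments": {"plan": "255 0.0002 -0.0006 0.0025 0 0 0;255 0.0002 -0.0006 0.0025 0 0 0;255 0.0001 -0.0006 0.0025 0 0 0;255 0.0001 -0.0006 0.0025 0 0 0;255 0.0001 -0.0006 0.0025 0 0 0;255 0.0001 -0.0006 0.0025 0 0 0"}}

```text
clock: 20.45
ee_pos: [552.3, 29.3, 189.3]
ee_rot: [0.63, 0.776, 0.0, -0.0]
wrist_force: [0.4, 1.0, 2.0]
width: -0.0
```

Call:
{"name": "drive_tool", "arguments": {"plan": "255 0 -0.0004 0.0015 0 0 0;255 0 -0.0004 0.0015 0 0 0;255 0 -0.0002 0.0015 0 0 0;255 0 0 0.0015 0 0 0;255 0 0 0.001 0 0 0;255 0 0 0.001 0 0 0;255 0 0 0 0 0 0;255 0 0 0 0 0 0"}}

```text
clock: 21.25
ee_pos: [552.2, 28.3, 197.0]
ee_rot: [0.63, 0.776, 0.0, -0.0]
wrist_force: [-0.1, 0.0, 1.1]
width: -0.3
```

Call:
{"name": "drive_tool", "arguments": {"plan": "255 0 0 0.001 0 0 0;255 0 0 0.001 0 0 0;255 0 0 0.001 0 0 0;255 0 0 0.001 0 0 0;255 0 0 0 0 0 0"}}

```text
clock: 21.75
ee_pos: [552.3, 28.4, 201.2]
ee_rot: [0.63, 0.776, 0.0, -0.0]
wrist_force: [-0.7, -0.3, 0.2]
width: 0.2
```

Call:
{"name": "drive_tool", "arguments": {"plan": "255 0 0 0.01 0 0 0;255 0 0 0.025 0 0 0;255 0 0 0.035 0 0 0;255 0 0 0.035 0 0 0;255 -0.02 0.035 0 0 0 0;255 -0.02 0.035 0 0 0 0;255 -0.02 0.035 0 0 0 0;255 -0.02 0.035 0 0 0 0"}}

```text
clock: 22.55
ee_pos: [471.5, 169.4, 307.1]
ee_rot: [0.631, 0.776, 0.001, 0.0]
wrist_force: [0.4, 1.4, -0.2]
width: 0.1
```

Call:
{"name": "drive_tool", "arguments": {"plan": "255 -0.025 0.04 0 0 0 0;255 -0.025 0.04 0 0 0 0;255 -0.025 0.04 0 0 0 0;255 -0.02 0.04 0 0 0 0;255 -0.02 0.04 0 0 0 0;255 -0.02 0.04 0 0 0 0;255 0 0 0 0 0 0;255 0 0 0 0 0 0"}}

```text
clock: 23.35
ee_pos: [336.6, 409.1, 306.6]
ee_rot: [0.629, 0.777, 0.0, -0.0]
wrist_force: [0.0, -0.5, 0.5]
width: 0.1
```

Run:
```python
from h import *
pose()
im,d=ctrl.get_image('scene'); W=cloud('scene',d); cv2.imwrite('pics/s12.png',im)
imt,dt=ctrl.get_image('top'); Wt=cloud('top',dt); cv2.imwrite('pics/t12.png',imt)
a=np.array([-.215,.977,0]);b=np.array([.977,.215,0]); H=np.array([586.3,-123.3,90])
Q=W-H; A=Q@a;B=Q@b;Z=Q[...,2]
k=(abs(B)<80)&(abs(A)<115)&(abs(Z)<40)&(im.min(2)>130)
X=np.c_[A[k],B[k],np.ones(k.sum())];y=Z[k]
for _ in range(6):
    c=np.linalg.lstsq(X,y,rcond=None)[0]; r=y-X@c; q=abs(r)<3; X,y=X[q],y[q]
print('plane',c,len(y))
for nm,W_,i in (('scene',W,im),('top',Wt,imt)):
    Q=W_-H; A=Q@a;B=Q@b;Z=Q[...,2]
    for bc in (-54,0,54):
        m=(abs(B-bc)<24)&(i.max(2)<75)&(A>30)&(A<126)&(Z>4)&(Z<26)
        if m.sum()>5: print(nm,bc,m.sum(),np.percentile(A[m],[2,50,98]).round(1))
```

```text
t 23.35 pos [336.6 409.1 306.6] yaw_y 12.0 z [ 5.e-04  7.e-04 -1.e+00] F [ 0.03 -0.51  0.49] w 0.1 vmax 0.043
plane [ 0.00349806 -0.00986431  2.33972635] 1190
scene -54 63 [ 88.2 105.8 121.3]
scene 0 51 [ 96.6 112.6 122.6]
scene 54 61 [ 94.7 109.3 120.7]
top -54 145 [ 87.6 105.4 121.9]
top 0 113 [ 95.2 110.8 122.1]
top 54 138 [ 93.6 108.6 121.5]
```

View pics/s12.png

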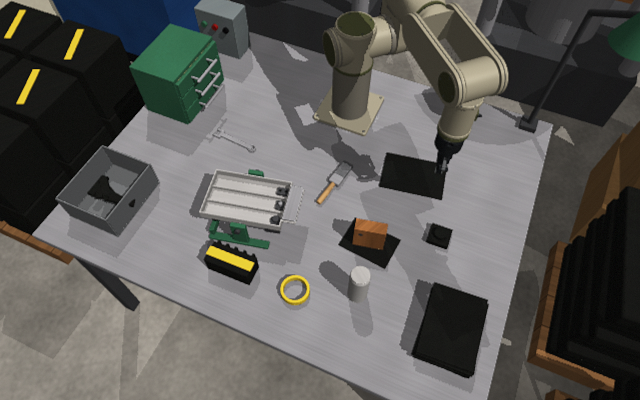

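View pics/t12.png

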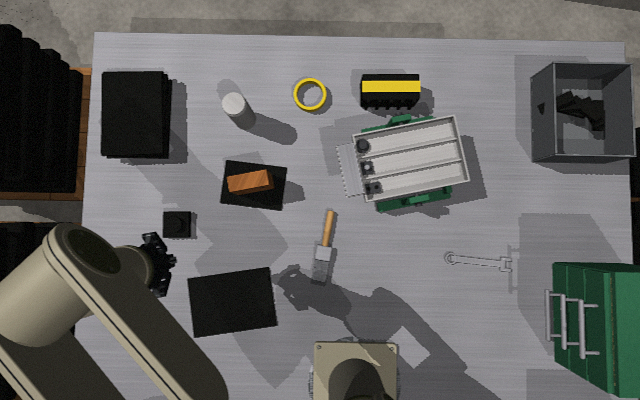

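The tray is level (slope 0.003), and the insert centres are about 105, 109 and 109 mm from the hinge against a limit of 93 mm. The chock stands mid-mat at (250,181), the bystanders have not moved, and the arm is clear. Handing in.

```bash
python3 -c "
from h import *
pose(); print(ctrl.close_job())"
```

```text
t 23.45 pos [337.7 407.8 306.4] yaw_y 11.83 z [ 6.e-04  6.e-04 -1.e+00] F [-0.84 -0.97  0.07] w -0.1 vmax 0.019
the job is handed in; nothing more can be done
None
```

The job is done and handed in at 23.5 s of the 72 s allowed; the hand-in gave no verdict.

**Chock:** I drew it out about 55 mm and lifted it. It had pitched about 20° in the grip while sliding, so I tilted the tool to correct that before setting it down. It now stands upright on the smaller mat, with a top-face tilt of about 0.1°. Its centre is within about 2 mm of the mat's middle.

**Pressing:** I pushed the pad down to the bump bar, at about 0.37 rad. I then held it with 13–16 N for about 1.7 s, with all three inserts measured against the end wall. The highest force read was about 16 N.

**Release:** The tray came up with the finger on it, at about 0.2 rad/s.

**Last checks:**
- The tray is level, with a slope of 0.003 rad.
- The insert centres are about 17–21 mm from the end wall, against a limit of 33 mm.
- By eye in the last pictures, the bystanders are where they started.
- The arm was clear of everything.

Two measurements disagreed slightly:
- **Chock and lip position:** the wrist and top cameras differed by up to 10 mm in the first comparison, because the arm was still settling. Once it was still, they agreed on the pad's centre to within 3 mm.
- **Chock pitch:** it read 18° in the scene camera and 21° in the wrist camera. I corrected by 20°.

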